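Refit a balance's pan and stand by with the calibration weight

ROBOT

A 6-joint arm with a two-finger parallel gripper is mounted at the origin on a cart in front of the work surface, level with it; the furniture and walls round the work are solid. World frame = base frame: x ahead of the robot, y to its left, z up, the work surface at z = 0. Lengths are in m, angles in degrees, forces in N, time in s.
With the tool pointing down it reaches from about 0.3 to 0.75 m from the base axis. Payload 8.5 kg.
Tool frame: the origin (TCP) lies midway between the tips of the shut fingers; the grasp point (between the pads) lies arm.grip_depth behind it (arm.grip_depth is the distance from the TCP to the grasp point, in m); z points along the fingers, y is the line along which they close (so a half turn about z gives the same grasp; the last joint's range is limited). The gripper opens to 88 mm and grips with 3 to 60 N. Pads are 18 mm wide; open, the fingers measure 123 mm over their backs; the gripper's body (75 mm by 187 mm) begins 45 mm behind the grasp point.
Start: joints at [-79.83, 21.807, 74.336, -0, 83.858, -12.336], TCP at [0.211, -0.508, 0.239] pointing down, gripper open.
Joint ranges: [-178.18, 178.18], [-50.72, 133.34], [12.68, 142.11], [-81.47, 261.47], [9.98, 163.14], [-165.26, 165.26]. Speed limits (degrees/s): [136.94, 136.94, 180, 180, 180, 180].

INTERFACE

Orientations are given as [roll, pitch, yaw] about the fixed x, y, z axes, in that order (R = Rz(yaw) Ry(pitch) Rx(roll)).
In Python, from bench import sensors, optics, arm gives the robot as it stands. The module is installed in compiled form; this text tells all that it offers.
- The arm moves only by the tool move_arm, never from a script. Its argument "increments" is a list of rows, each a list of 5 numbers: the shift along the tool's x, y, z in m, then the turn about the tool's z in degrees, then the opening, from 0 (shut) to 1 (fully open). A call has 1 to 12 rows; each row is the pose to reach, as a shift and turn from the pose commanded when the call began, along the tool's axes at that moment; what a row does not reach only later rows make up. A row lasts 1/8 s, in which the tool goes at most 62.5 mm and 10.7 degrees, less where a joint would pass 70% of its speed; a pose out of reach is approached as far as the arm can. A call with a gripper value outside its range is refused whole. The fingers move at their own pace and stop on an object; the grip force is fixed at half the most. Time passes only in rows, so rows that repeat a pose let the fingers close. It gives the time, the measured TCP pose, the force, the opening and the grip force at its end, in the units of the state.
- sensors.observe(): the state, without advancing time (a new reading comes with each control period).
- optics.get_image(name): name is "side" or "top"; returns a dict with "color" (384x512x3 uint8, red, green, blue), "fx", "fy", "cx", "cy" (pixels), "k1" (the pictures are not rectified: a ray, as slopes to the right and down, at radius r is drawn at 1 + k1 r^2 times it, then the intrinsics apply), "R" (3x3) and "t" (3): a world point X has camera coordinates R X + t. Camera axes: x right, y down, z forward; pixel columns grow to the right and rows downward; lengths in m; the calibration is good to about 2 mm. A picture is of the moment at which its call begins. There is no depth.
- arm.close_job(): hands the job in; it is judged then, once.
The state is a dict: "time": time; "qpos": joint angles; "dq": joint speeds; "effort": joint torques, N m; "position": TCP position; "tcp_rot": TCP orientation; "ft_force": force on the tool from outside, world axes, zero at the start; "ft_torque": the same for the moment, N m; "opening": finger opening in m; "grasp_force": force on a finger pad.
Only numpy, scipy, OpenCV 4.12 (cv2) and the standard library are available. Lean on these libraries where they do the work, as an engineer would, in place of code of your own. Each camera call takes 0.05 s, during which the arm holds its last target. There are 200 camera calls.

TASK

Put the cleaned laboratory balance back together: thread the black rubber damping ring over the steel post in the middle of the balance down onto its seat, then set the round weighing pan on top of it, hub down over the same post and fully home, and let go of both. Then take the largest weight out of the wooden weight case, carry it clear over the tube rack and the rim of the balance's glass draft shield, and finish while still holding it, steady and upright, hovering about 5 mm above the centre of the pan (the balance must read zero first: the weight must not touch the pan, the glass or the tubes on the way). Leave the two smaller weights in their wells and the tube rack standing where it is.

Things in the scene. Friction and masses are not known exactly. Their poses are not given: they have to be found in the camera images.
- balance: White top-loading balance, fixed; origin on the bench exactly under its load post, z up, sloping display at its -x end. Case x -150 to +105 mm, y -100 to +100 mm; flat deck (x > -83 mm) 55 mm above the bench. A round open-topped clear glass draft shield stands on the deck round the post: inner diameter 160 mm, outer 172, 45 mm tall (rim 100 mm above the bench).
- seat (a point): Centre of the flat steel seat disc (48 mm across, top 57 mm above the bench, 2 mm above the deck) at the foot of the load post; axes as the balance's. The vertical steel post stands here: 12 mm diameter up to 20 mm above the seat, then a cone narrowing to 5.6 mm at its tip, 27 mm above the seat.
- post_tip (a point): Tip of the load post, 27 mm above the seat, 84 mm above the bench.
- drying_mat: Flat blue drying mat, 200 x 120 x 3 mm (long along its x), fixed on the bench; origin at the centre of its underside. The ring and the pan lie on it, about 50 mm either side of its centre along x, which one is where varies.
- ring_center (a point): Centre (half-way up, 7 mm above its underside) of the black rubber damping ring with a brass bush: 44 mm outer diameter, 14.4 mm bore right through, 14 mm tall, 40 g, lying flat on the mat; z is its axis, both sides are alike. Home, it lies on the seat, its centre 7 mm above the seat.
- damping_ring: The same damping ring; this origin is the centre of its underside.
- pan_center (a point): Centre of the disc of the stainless weighing pan, 18 mm above its hub's underside. Disc 66 mm in diameter, 6 mm thick; under it a hub 28 mm in diameter, 15 mm tall, with a 14.4 mm bore 15 mm deep, open below. 90 g; it stands on its hub on the mat, disc uppermost. z is its axis. Home, the hub lies on the damping ring's top and this point is 32 mm above the seat.
- pan: The same weighing pan; this origin is the centre of the underside of its hub.
- pan_top (a point): Centre of the pan's flat upper face, 21 mm above the underside of its hub; 35 mm above the seat (92 mm above the bench, 8 mm below the rim of the draft shield) when the pan is home.
- weight_case: Wooden weight case, fixed: block 66 x 170 mm, 30 mm tall, origin at the centre of its underside, with three round wells 14 mm deep in a row along its y: the 500 g weight's at y = +50 mm, the 200 g one's at -8 mm, the 100 g one's at -55 mm. Its lid (66 x 170 x 16 mm) lies folded flat on the bench on its +x side.
- weight_center (a point): Centre, half-way up, of the largest weight: bright steel, 500 g, 64 mm tall, upright in its well. Body 38 mm in diameter, 42 mm tall (lowest 14 mm sunk in the well, 1.5 mm play), then a shoulder to 44 mm, a narrow neck (13 mm) and a round knob 23 mm in diameter, 54 to 64 mm above its foot. z is its axis. Grip knob or body; 40 N holds it well.
- weight_foot (a point): Centre of the underside of the largest weight, 32 mm below its centre.
- weight_500: The same largest weight; origin at the centre of its underside.
- weight_200: The middle weight (200 g, 28 mm in diameter, 47 mm tall), origin at the centre of its underside; it stays in its well.
- weight_100: The smallest weight (100 g, 22 mm in diameter, 38 mm tall), origin at the centre of its underside; it stays in its well.
- sample_rack: Loose blue tube rack, 68 x 150 x 52 mm (long along its own y), with four capped tubes standing in it, 107 mm tall over all; origin at the centre of its underside. It stands between the weight case and the balance and is to be left alone.
Mind the look-alikes: they are no part of the job. Leave any purple or red look-alike of the damping_ring alone.

How it is judged (in metres and radians):
On the way, in this order (a step that is already met when the one before it is completed fails the run):
1. the damping ring lies flat on the seat round the post, released (horizontal distance between damping_ring and seat below 0.004 m and z of damping_ring in the frame of seat below 0.003 m and angle between damping_ring's own z axis and vertical below 0.08 rad and contact force between the fingers and damping_ring below 0.1 N), for 0.2 s.
2. the pan is fully home over the post on top of the damping ring, level and released (all of step 1 and horizontal distance between pan and seat below 0.004 m and z of pan in the frame of seat below 0.017 m and angle between pan's own z axis and vertical below 0.08 rad and contact force between the fingers and pan below 0.1 N), for 0.2 s.
At the end, for the whole second after the job is handed in: Ring home on the seat and pan home on the ring (within 2 to 3 mm in height, 4 mm of the axis, level), neither held. The largest weight held in the fingers, upright within 0.1 rad, still, its foot 1 to 12 mm above the pan's face and within 8 mm of its centre, touching neither pan nor balance (all of step 2 and horizontal distance between weight_foot and pan_top below 0.008 m and z of weight_foot in the frame of pan_top between 0.001 and 0.012 m and angle between weight_foot's own z axis and vertical below 0.1 rad and linear speed of weight_500 below 0.01 m/s and contact force between the fingers and weight_500 above 0.5 N and contact force between weight_500 and pan below 0.05 N and contact force between weight_500 and balance below 0.05 N); the arm keeps its last pose, push and grip.
It fails at once if the weight touches the pan (contact force between weight_500 and pan above 0.1 N).
It fails at once if the weight knocks against the balance or its glass shield (contact force between weight_500 and balance above 1 N).
It fails at once if the weight knocks against the tube rack or its tubes (contact force between weight_500 and sample_rack above 1 N).
It fails at once if a smaller weight is taken out of its well or tipped (distance of any of weight_200, weight_100 from where it was at the start of the episode above 0.01 m or angle between any of weight_200, weight_100's own z axis and vertical above 0.35 rad).
It fails at once if the tube rack is pushed away or tipped (distance of sample_rack from where it was at the start of the episode above 0.02 m or angle between sample_rack's own z axis and vertical above 0.3 rad).
It also fails if it takes over 72 s, if anything falls off the work surface, if the arm or the gripper's body presses on something with over 40 N, if the wrist force passes 120 N, or if a joint passes its speed limit or range.

## Working session

There is one attempt and no reset: what is moved stays moved. The work goes in short steps, Python scripts to look and compute and a tool call to move; the robot and the scene stay as the last step left them, time stands still between calls to the robot, and variables do not carry over. Pictures are saved under pics/ and viewed, at most 10 in all, crops included, and the job is handed in when it is done.

Besides the shell and the picture viewer there is one more tool, called after "Emit:" as a command line: name --pt "numbers of a row" for each row, then --argument value for the rest. move_arm: Moves the arm, as the interface text tells. Its arguments: {"type":"object","properties":{"increments":{"type":"array","items":{"type":"array","items":{"type":"number"}}}},"required":["increments"]}

```bash
mkdir -p pics
cat > h.py <<'E'
import numpy as np, cv2
from bench import sensors, optics, arm
def ray(im,u,v):
    d=np.array([(u-im['cx'])/im['fx'],(v-im['cy'])/im['fy']]);s=d.copy()
    for _ in range(20): s=d/(1+im['k1']*(s@s))
    R=np.array(im['R']);t=np.array(im['t'])
    return -R.T@t, R.T@np.array([s[0],s[1],1])
def plane(im,u,v,z):
    o,d=ray(im,u,v); return o+d*(z-o[2])/d[2]
def proj(im,X):
    c=np.array(im['R'])@np.array(X)+np.array(im['t']);s=c[:2]/c[2];s=s*(1+im['k1']*(s@s))
    return np.array([s[0]*im['fx']+im['cx'],s[1]*im['fy']+im['cy']])
def snap(n,f):
    im=optics.get_image(n); cv2.imwrite('pics/'+f,im['color'][:,:,::-1]); return im
E
python3 - <<'E'
from h import *
for n in('top','side'):
    im=snap(n,n+'0.png'); R=np.array(im['R']);print(n,im['fx'],im['cx'],im['cy'],im['k1'],-R.T@np.array(im['t']),R.round(2).tolist())
print(sensors.observe(),arm.grip_depth)
E
```

```text
top 355.2423274151583 253.42331858416983 193.01689986316458 0.006234075009977755 [ 0.33711231 -0.03643421  1.04963268] [[-0.02, -1.0, -0.03], [-0.99, 0.03, -0.16], [0.16, 0.02, -0.99]]
side 462.90765183208936 255.22476574320814 187.35973858138811 -0.009729131578543167 [2.87557636e-04 9.28312666e-01 9.45576330e-01] [[-0.89, -0.46, -0.0], [-0.28, 0.55, -0.79], [0.36, -0.7, -0.61]]
{'time': 0.1, 'qpos': array([-7.98310534e+01,  2.18363340e+01,  7.43778318e+01, -1.56967079e-03,
        8.38580662e+01, -1.23339648e+01]), 'dq': array([ 0.09367635, -0.01479569, -0.00820878,  0.13835286,  0.01998108,
       -0.06094175]), 'effort': array([ 4.54291076e-03, -4.38651359e+01, -2.24909520e+01,  7.15194829e-02,
        3.42241174e-02, -9.10155040e-05]), 'position': array([ 0.21046479, -0.50787224,  0.23822215]), 'tcp_rot': array([-1.79929102e+02, -1.39050280e-02,  2.25030718e+01]), 'ft_force': array([ 0.1471689 ,  0.4644937 , -0.36143661]), 'ft_torque': array([ 0.03141737, -0.00851878,  0.00460827]), 'grasp_force': 0.0, 'opening': 0.08832002082618637} 0.0187
```

View pics/top0.png

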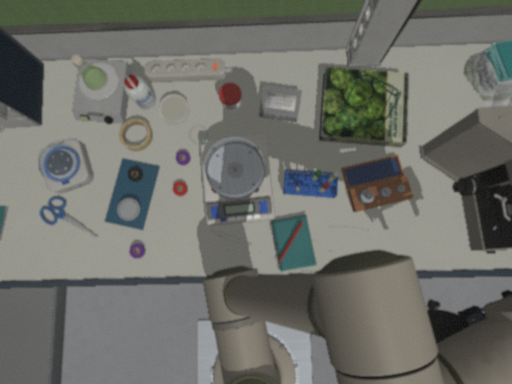

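View pics/side0.png

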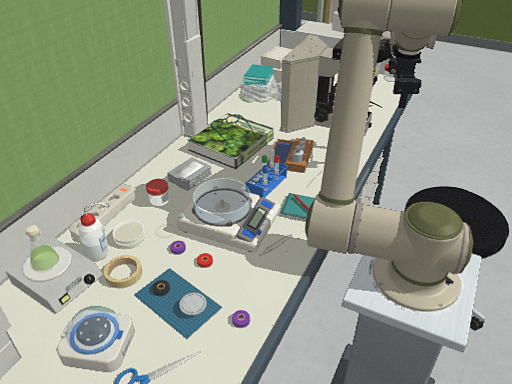

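The top view shows the black ring on the mat at about (136,174) and the pan at (129,208). The balance is at (235,168) with its display toward the robot, the rack at (310,183), and the weight case at (377,190) with the biggest weight near (368,197).

Candidates for the ring are black (136,174), purple (183,157), purple (137,250) and red (180,188). I choose the black one, and will check it in a close crop.

Run:
```python
import cv2,numpy as np
t=cv2.imread('pics/top0.png');s=cv2.imread('pics/side0.png')
c=lambda i,u,v,w,h:cv2.resize(i[v:v+h,u:u+w],(400,300),interpolation=cv2.INTER_CUBIC)
cv2.imwrite('pics/m0.png',np.vstack([np.hstack([c(t,95,155,100,75),c(t,190,130,100,75)]),np.hstack([c(t,330,150,100,75),c(s,240,130,80,60)])]))
```

```text
(no output)
```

View pics/m0.png

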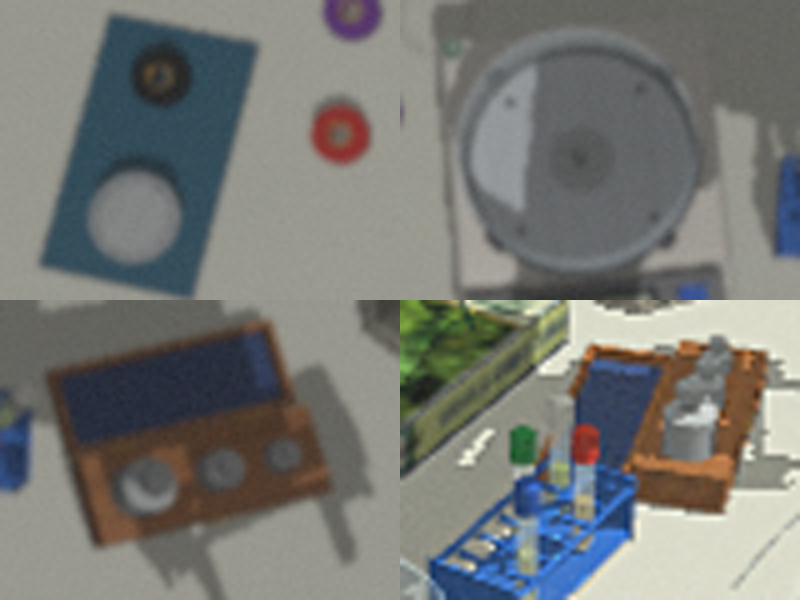

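The crops confirm the choice: black ring with brass bush at about (135,174), pan disc at (129,209), post tip at about (234.5,169), and the 500 g weight at about (367,197) with its well nearest the rack. Next, the measurements.

Run:
```python
from h import *
def tri(a,b,t,s):
    o1,d1=ray(t,*a);o2,d2=ray(s,*b);A=np.c_[d1,-d2];k=np.linalg.lstsq(A,o2-o1,rcond=None)[0]
    p,q=o1+d1*k[0],o2+d2*k[1];return (p+q)/2,np.linalg.norm(p-q)
T=optics.get_image('top');S=optics.get_image('side')
def blob(im,box,f,n):
    u,v,w,h=box;k=8;c=cv2.resize(im['color'][v:v+h,u:u+w],None,fx=k,fy=k,interpolation=cv2.INTER_CUBIC)
    c=cv2.GaussianBlur(c,(0,0),4);m=f(c.astype(int)).astype(np.uint8)
    cs,_=cv2.findContours(m,cv2.RETR_EXTERNAL,cv2.CHAIN_APPROX_NONE);cc=max(cs,key=cv2.contourArea);cc=cv2.convexHull(cc)
    (x,y),ax,a=cv2.fitEllipse(cc);r=((x+.5)/k-.5+u,(y+.5)/k-.5+v);print(n,np.round(r,2),np.round(np.array(ax)/k,1));return r
dark=lambda c:c.sum(2)<175
brt=lambda c:(c[:,:,0]>105)
r=blob(T,(125,163,22,22),dark,'ringT');p=blob(T,(114,192,30,32),brt,'panT')
rs=blob(S,(148,277,26,22),dark,'ringS');ps=blob(S,(175,285,36,36),brt,'panS')
print('ring@17',plane(T,*r,.010),plane(S,*rs,.010),'pan',plane(T,*p,.024),plane(S,*ps,.024))
brass=lambda c:(c[:,:,0]-c[:,:,2]>15)
b=blob(T,(130,168,12,12),brass,'bushT');print(plane(T,*b,.017))
# mat corners by blue-ness
for im,n in((T,'T'),(S,'S')):
    c=im['color'].astype(int);m=((c[:,:,2]-c[:,:,0]>25)&(c[:,:,1]-c[:,:,0]>12)).astype(np.uint8)
    cs,_=cv2.findContours(m,cv2.RETR_EXTERNAL,cv2.CHAIN_APPROX_NONE)
    for q in sorted(cs,key=cv2.contourArea)[-4:]:
        R=cv2.minAreaRect(q);print(n,np.round(R[0],1),np.round(R[1],1),R[2],plane(im,*R[0],.003))
# post & weight manual
print('tip T',plane(T,234.5,169.2,.084),'glass rim',)
blob(T,(218,152,34,34),lambda c:c.sum(2)<330,'seat')
c=lambda i,u,v,w,h,k:cv2.resize(i['color'][v:v+h,u:u+w,::-1],None,fx=k,fy=k,interpolation=cv2.INTER_CUBIC)
cv2.imwrite('pics/m1.png',np.hstack([cv2.convertScaleAbs(c(T,215,149,40,40,10),alpha=1.6),cv2.convertScaleAbs(c(S,200,185,40,40,10),alpha=1.6)]))
cv2.imwrite('pics/m2.png',np.hstack([c(T,345,170,40,40,10),c(S,278,130,40,40,10)]))
print(sensors.observe()['time'])
```

```text
ringT [134.97 173.33] [15.5 16.5]
panT [128.21 209.06] [20.6 21.6]
ringS [160.38 287.82] [14.8 17.2]
panS [192.62 303.41] [22.8 27.7]
ring@17 [0.57948325 0.34619698 0.01      ] [0.57772143 0.34594979 0.01      ] pan [0.46948453 0.35783716 0.024     ] [0.46917903 0.35861567 0.024     ]
bushT [132.68 173.02] [4.6 5.5]
[0.57901837 0.35057998 0.017     ]
T [310.5 184. ] [52.6 23.4] 5.7105937004089355 [ 0.53197276 -0.1813127   0.003     ]
T [ 60.8 163.4] [34.  35.8] 26.56505012512207 [0.61946795 0.57944371 0.003     ]
T [293.6 242.7] [49.5 34.6] 79.3803482055664 [ 0.35993502 -0.12339606  0.003     ]
T [131.8 193.3] [37.4 65.1] 14.67639446258545 [0.51969055 0.35654795 0.003     ]
S [258.   74.6] [29.8 20.7] 4.085616588592529 [ 0.94675627 -0.94146459  0.003     ]
S [269.9 174.4] [26.2 56.4] 40.85537338256836 [ 0.54349886 -0.23450178  0.003     ]
S [ 93.9 333.3] [38.5 52.1] 54.462318420410156 [0.64041667 0.52515839 0.003     ]
S [177.5 300.5] [75.2 46.6] 39.80556869506836 [0.51895755 0.35550428 0.003     ]
tip T [0.56530549 0.03897554 0.084     ] glass rim
seat [235.15 178.59] [34.1 89.2]
0.2
```

View pics/m1.png

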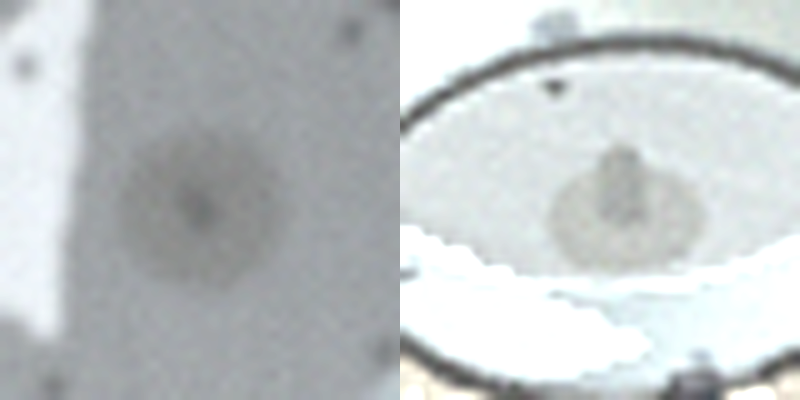

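View pics/m2.png

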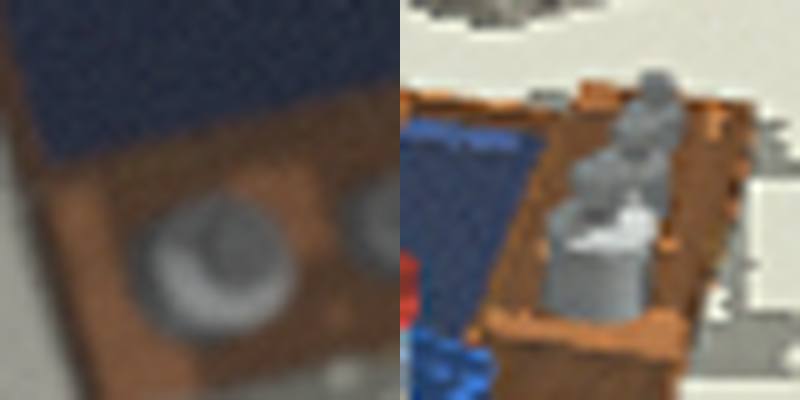

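m1 shows the post tip at (234.5,169.2) in the top view and (221.9,199) in the side view, with the seat disc round it. m2 shows the weight's knob at (368.5,194.4) top and (297.4,147.6) side.

Run:
```python
from h import *
T=optics.get_image('top');S=optics.get_image('side')
def P(n,a,b,z): print(n,plane(T,*a,z).round(4),plane(S,*b,z).round(4))
P('seat',(234.75,169.45),(222.35,206.35),.057)
P('tip',(234.55,169.25),(221.9,199.3),.084)
P('knob',(368.55,194.35),(297.35,147.55),.075)
print(plane(T,366.35,196.05,.058))
# box corners of case wells direction: 200g knob top
print('200',plane(T,345+39,170+22,.06))
# glass rim
k=4;c=cv2.resize(T['color'][125:210,190:285],None,fx=k,fy=k,interpolation=cv2.INTER_CUBIC)
for pt in [(.5,0.0)]: pass
# tubes/rack extents
q=T['color'].astype(int);m=((q[:,:,2]-q[:,:,0]>50)).astype(np.uint8);m[:,:275]=0;m[:,345:]=0;m[205:]=0
cs,_=cv2.findContours(m,cv2.RETR_EXTERNAL,cv2.CHAIN_APPROX_NONE);r=cv2.minAreaRect(max(cs,key=cv2.contourArea))
print('rack',[plane(T,*p,.05).round(3)[:2].tolist() for p in cv2.boxPoints(r)])
```

```text
seat [0.5709 0.0404 0.057 ] [0.5691 0.04   0.057 ]
tip [0.5652 0.0388 0.084 ] [0.5692 0.0399 0.084 ]
knob [ 0.4848 -0.3286  0.075 ] [ 0.4853 -0.3287  0.075 ]
[ 0.48274892 -0.32727049  0.058     ]
200 [ 0.49245273 -0.37632171  0.06      ]
rack [[0.5, -0.097], [0.567, -0.106], [0.547, -0.251], [0.481, -0.24]]
```

Emit:
move_arm --pt "0.665 -0.649 0.04 22.5 0.8" --pt "0.665 -0.649 0.04 22.5 0.8" --pt "0.665 -0.649 0.04 22.5 0.8" --pt "0.665 -0.649 0.04 22.5 0.8" --pt "0.665 -0.649 0.04 22.5 0.8" --pt "0.665 -0.649 0.04 22.5 0.8" --pt "0.665 -0.649 0.04 22.5 0.8" --pt "0.665 -0.649 0.04 22.5 0.8" --pt "0.665 -0.649 0.04 22.5 0.8" --pt "0.665 -0.649 0.04 22.5 0.8" --pt "0.665 -0.649 0.04 22.5 0.8" --pt "0.665 -0.649 0.04 22.5 0.8"

```text
time: 1.8
position: [0.5061, 0.1829, 0.2065]
tcp_rot: [180.0, -0.0, 0.0]
ft_force: [0.8, -0.8, 0.1]
opening: 0.0709
grasp_force: 0.0
```

Emit:
move_arm --pt "0.065 -0.15 0.04 0 0.8" --pt "0.065 -0.15 0.08 0 0.8" --pt "0.065 -0.15 0.12 0 0.8" --pt "0.065 -0.15 0.12 0 0.8" --pt "0.065 -0.15 0.12 0 0.8" --pt "0.065 -0.15 0.12 0 0.8"

```text
time: 2.55
position: [0.571, 0.3302, 0.0878]
tcp_rot: [-180.0, -0.1, -0.0]
ft_force: [0.3, -0.2, 1.1]
opening: 0.0705
grasp_force: 0.0
```

Emit:
move_arm --pt "0.006 -0.016 0.03 0 0.8" --pt "0.006 -0.016 0.06 0 0.8" --pt "0.006 -0.016 0.08 0 0.8" --pt "0.006 -0.016 0.081 0 0.8" --pt "0.006 -0.016 0.081 0 0.8"

```text
time: 3.18
position: [0.5774, 0.3465, 0.0074]
tcp_rot: [-179.9, -0.1, -0.0]
ft_force: [0.1, 1.5, -0.0]
opening: 0.0703
grasp_force: 0.0
```

Run:
```python
from h import *
T=optics.get_image('top');S=optics.get_image('side')
c=lambda i,u,v,w,h:cv2.resize(i['color'][v:v+h,u:u+w,::-1],(400,400),interpolation=cv2.INTER_CUBIC)
cv2.imwrite('pics/m3.png',np.hstack([c(T,110,150,50,50),c(S,130,255,60,60)]));print(sensors.observe()['position'],sensors.observe()['ft_force'])
print(proj(T,(.577,.346,.017)),proj(S,(.577,.346,.017)))
```

```text
[0.57731324 0.34670219 0.00723115] [0.68058871 0.25536656 0.20026244]
[134.17205736 173.62978609] [160.24393728 286.14490966]
```

View pics/m3.png

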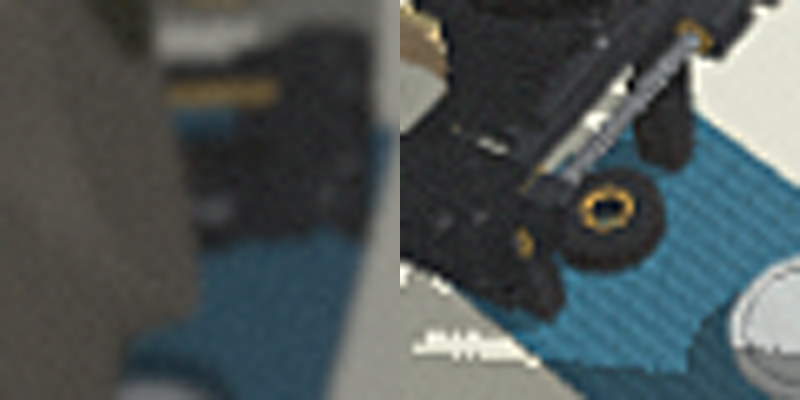

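The side view shows the ring between the fingers, with its bush at (160.6,286.1) against a predicted (160.2,286.1). I'm closing now.

Emit:
move_arm --pt "0 0 0 0 0.3" --pt "0 0 0 0 0.3" --pt "0 0 0 0 0.3" --pt "0 0 0 0 0.3" --pt "0 0 0 0 0.3" --pt "0 0 -0.03 0 0.3" --pt "0 0 -0.06 0 0.3" --pt "0 0 -0.12 0 0.3" --pt "0 0 -0.14 0 0.3" --pt "0 0 -0.14 0 0.3"

```text
time: 4.53
position: [0.577, 0.3469, 0.1468]
tcp_rot: [-179.9, -0.2, 0.0]
ft_force: [-0.2, -0.9, -0.5]
opening: 0.0428
grasp_force: 30.0
```

Emit:
move_arm --pt "-0.0075 0.06 0 0 0.3" --pt "-0.0075 0.12 0 0 0.3" --pt "-0.0075 0.18 0 0 0.3" --pt "-0.0075 0.24 0 0 0.3" --pt "-0.0075 0.29 0 0 0.3" --pt "-0.0075 0.307 0 0 0.3" --pt "-0.0075 0.307 0.03 0 0.3" --pt "-0.0075 0.307 0.03 0 0.3" --pt "-0.0075 0.307 0.03 0 0.3"

```text
time: 5.65
position: [0.5693, 0.0405, 0.1158]
tcp_rot: [-180.0, -0.0, 0.1]
ft_force: [0.2, -0.6, -0.9]
opening: 0.0433
grasp_force: 30.0
```

Run:
```python
from h import *
S=optics.get_image('side')
c=lambda i,u,v,w,h:cv2.resize(i['color'][v:v+h,u:u+w,::-1],(800,600),interpolation=cv2.INTER_CUBIC)
cv2.imwrite('pics/m4.png',c(S,180,150,80,60));o=sensors.observe()['position'];print(o)
print(proj(S,o+[0,0,.0098]),proj(S,(.5695,.04,.084)),proj(S,(.5695,.04,.057)))
```

```text
[0.56944643 0.04035654 0.11613761]
[221.02896363 188.08639381] [221.78953328 199.27779028] [222.23512236 206.30652116]
```

View pics/m4.png

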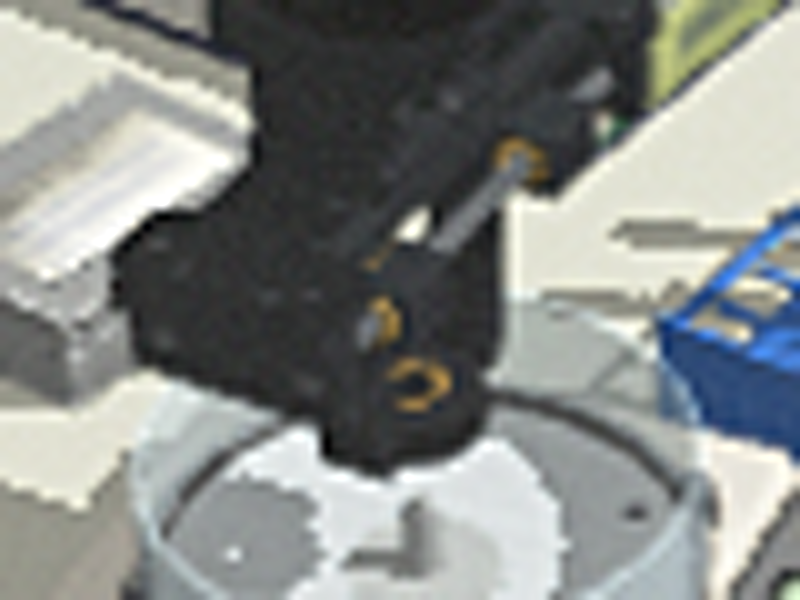

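The side view shows the held bush at (221.35,187.85) and the post tip at about (221.3,199.9) just below it. I'll turn these into a correction.

Run:
```python
from h import *
S=optics.get_image('side');o=sensors.observe()['position']
print(o,'ring',plane(S,221.35,187.85,o[2]+.0098),'tip',plane(S,221.3,199.9,.084),plane(S,221.5,199.6,.084))
```

```text
[0.5694648  0.04025925 0.116256  ] ring [0.56909951 0.03911309 0.126056  ] tip [0.56932677 0.04312913 0.084     ] [0.56950457 0.04166934 0.084     ]
```

Emit:
move_arm --pt "0 -0.0015 0.02 0 0.3" --pt "0 -0.0015 0.026 0 0.3" --pt "0 -0.0015 0.03 0 0.3" --pt "0 -0.0015 0.034 0 0.3" --pt "0 -0.0015 0.036 0 0.3"

```text
time: 6.38
position: [0.5698, 0.0407, 0.08]
tcp_rot: [179.9, -0.1, 0.0]
ft_force: [0.7, -3.1, 4.7]
opening: 0.0433
grasp_force: 30.0
```

Emit:
move_arm --pt "0 0.001 0 0 0.3" --pt "0 0.0012 0.001 0 0.3" --pt "0 0.0012 0.003 0 0.3"

```text
time: 6.75
position: [0.5695, 0.0397, 0.0767]
tcp_rot: [180.0, -0.1, 0.0]
ft_force: [2.5, -2.5, 1.9]
opening: 0.0431
grasp_force: 30.0
```

Emit:
move_arm --pt "0.0005 0.0006 0.002 0 0.3" --pt "0.0005 0.0006 0.006 0 0.3" --pt "0.0005 0.0006 0.01 0 0.3" --pt "0.0005 0.0006 0.014 0 0.3" --pt "0.0005 0.0006 0.0145 0 0.3"

```text
time: 7.38
position: [0.5696, 0.0393, 0.0617]
tcp_rot: [-180.0, 0.0, 0.0]
ft_force: [1.3, -0.6, 0.4]
opening: 0.0433
grasp_force: 30.0
```

Emit:
move_arm --pt "0 0 0 0 0.8" --pt "0 0 0 0 0.8" --pt "0 0 0 0 0.8" --pt "0 0 0 0 0.8" --pt "0 0 -0.03 0 0.9" --pt "0 0 -0.08 0 0.9" --pt "0 0 -0.11 0 0.9" --pt "0 0 -0.11 0 0.9"

```text
time: 8.38
position: [0.5704, 0.0393, 0.174]
tcp_rot: [180.0, -0.3, 0.0]
ft_force: [0.2, -0.2, -0.6]
opening: 0.0795
grasp_force: 0.0
```

Run:
```python
from h import *
S=snap('side','side5.png');T=snap('top','top5.png');o=sensors.observe()['position'];print(o)
c=S['color'].astype(int)
m=(c.sum(2)<200).astype(np.uint8);m[:195]=0;m[216:]=0;m[:,:208]=0;m[:,236:]=0
ys,xs=np.nonzero(m);print(xs.min(),xs.max(),ys.min(),ys.max(),len(xs))
for z in(.057,.071):print([proj(S,(.5698+.022*a,.039+.022*b,z)).round(1).tolist() for a,b in((1,0),(-1,0),(0,1),(0,-1))])
# pan finer in side
k=8;q=cv2.GaussianBlur(cv2.resize(S['color'][283:323,172:214],None,fx=k,fy=k,interpolation=cv2.INTER_CUBIC),(0,0),3)
for th in(110,130,150):
    mm=(q[:,:,0]>th).astype(np.uint8);cs,_=cv2.findContours(mm,0,cv2.CHAIN_APPROX_NONE);e=cv2.fitEllipse(cv2.convexHull(max(cs,key=cv2.contourArea)))
    u,v=(e[0][0]+.5)/k-.5+172,(e[0][1]+.5)/k-.5+283;print(th,u,v,np.array(e[1])/k,plane(S,u,v,.023))
```

```text
[0.56917731 0.03941328 0.17115304]
215 228 199 210 103
[[216.0, 203.9], [228.8, 208.3], [218.5, 210.4], [226.0, 201.9]]
[[215.7, 200.3], [228.6, 204.6], [218.3, 206.8], [225.8, 198.3]]
110 192.43542098999023 303.72996520996094 [22.1764946  27.11619949] [0.46957076 0.35901566 0.023     ]
130 191.4804344177246 306.0556468963623 [16.67002678 25.64637947] [0.46779888 0.36596808 0.023     ]
150 190.3943920135498 307.56957054138184 [12.69648933 25.13236809] [0.46766416 0.37097119 0.023     ]
```

Run:
```python
from h import *
S=optics.get_image('side');T=optics.get_image('top')
k=8
for im,(u0,v0,w,h) in((S,(170,281,46,46)),(T,(112,190,34,36))):
  q=cv2.GaussianBlur(cv2.resize(im['color'][v0:v0+h,u0:u0+w],None,fx=k,fy=k,interpolation=cv2.INTER_CUBIC),(0,0),3).astype(int)
  for th in(60,75,90):
    mm=(q[:,:,0]>th).astype(np.uint8);cs,_=cv2.findContours(mm,0,cv2.CHAIN_APPROX_NONE);e=cv2.fitEllipse(cv2.convexHull(max(cs,key=cv2.contourArea)))
    u,v=(e[0][0]+.5)/k-.5+u0,(e[0][1]+.5)/k-.5+v0;print(th,u,v,np.array(e[1])/k,plane(im,u,v,.023))
print(sensors.observe()['position'])
```

```text
60 188.90265655517578 310.96695137023926 [35.91943741 43.09441757] [0.46532378 0.38104829 0.023     ]
75 192.52286529541016 303.6712169647217 [23.3448925  28.18806648] [0.46947696 0.35876864 0.023     ]
90 192.50379753112793 303.7038269042969 [22.76111603 27.77470398] [0.46946444 0.35887294 0.023     ]
60 127.54843044281006 209.16926193237305 [23.46994019 24.82495689] [0.46935101 0.36018227 0.023     ]
75 127.41470336914062 209.17379188537598 [22.04315186 23.08527374] [0.46934887 0.36057804 0.023     ]
90 124.51853942871094 209.6015396118164 [15.14493084 20.42799187] [0.46832771 0.36911658 0.023     ]
[0.56902236 0.03943292 0.17052911]
```

Emit:
move_arm --pt "-0.02 -0.06 0 0 1" --pt "-0.04 -0.12 0 0 1" --pt "-0.06 -0.18 0 0 1" --pt "-0.08 -0.24 0 0 1" --pt "-0.095 -0.3 0.03 0 1" --pt "-0.1 -0.32 0.07 0 1" --pt "-0.1 -0.32 0.1 0 1" --pt "-0.1 -0.32 0.1 0 1" --pt "-0.1 -0.32 0.1 0 1"

```text
time: 9.7
position: [0.4701, 0.3592, 0.0727]
tcp_rot: [-180.0, -0.0, -0.0]
ft_force: [-0.1, -0.2, 0.7]
opening: 0.0882
grasp_force: 0.0
```

Emit:
move_arm --pt "-0.0005 0 0.03 0 1" --pt "-0.0005 0 0.055 0 1" --pt "-0.0005 0 0.065 0 1" --pt "-0.0005 0 0.065 0 1" --pt "-0.0005 0 0.065 0 0.5" --pt "-0.0005 0 0.065 0 0.5" --pt "-0.0005 0 0.065 0 0.5" --pt "-0.0005 0 0.065 0 0.5" --pt "-0.0005 0 0.065 0 0.5"

```text
time: 10.82
position: [0.4694, 0.3594, 0.0076]
tcp_rot: [-180.0, -0.1, 0.0]
ft_force: [-0.7, -1.1, 6.2]
opening: 0.064
grasp_force: 30.0
```

Emit:
move_arm --pt "0 0 -0.01 0 0.5" --pt "0 0 -0.04 0 0.5" --pt "0 0 -0.09 0 0.5" --pt "0 0 -0.125 0 0.5" --pt "0 0 -0.125 0 0.5"

```text
time: 11.45
position: [0.4699, 0.3599, 0.1347]
tcp_rot: [-179.9, -0.3, 0.0]
ft_force: [-0.5, -0.5, -1.5]
opening: 0.0642
grasp_force: 30.0
```

Run:
```python
from h import *
S=optics.get_image('side');o=sensors.observe()['position'];print(o)
u,v=proj(S,o+[0,0,.0164]);print(u,v)
u0,v0=int(u)-40,int(v)-30
cv2.imwrite('pics/m6.png',cv2.resize(S['color'][v0:v0+60,u0:u0+80,::-1],(800,600),interpolation=cv2.INTER_CUBIC));print(u0,v0)
print([((proj(S,o+[.033*a,.033*b,.0164])-[u0,v0]+.5)*10).round().tolist() for a,b in((1,0),(-1,0),(0,1),(0,-1))])
```

```text
[0.46907037 0.35944615 0.13259513]
187.64843015656774 269.0218264948954
147 239
[[292.0, 257.0], [534.0, 355.0], [329.0, 404.0], [490.0, 210.0]]
```

View pics/m6.png

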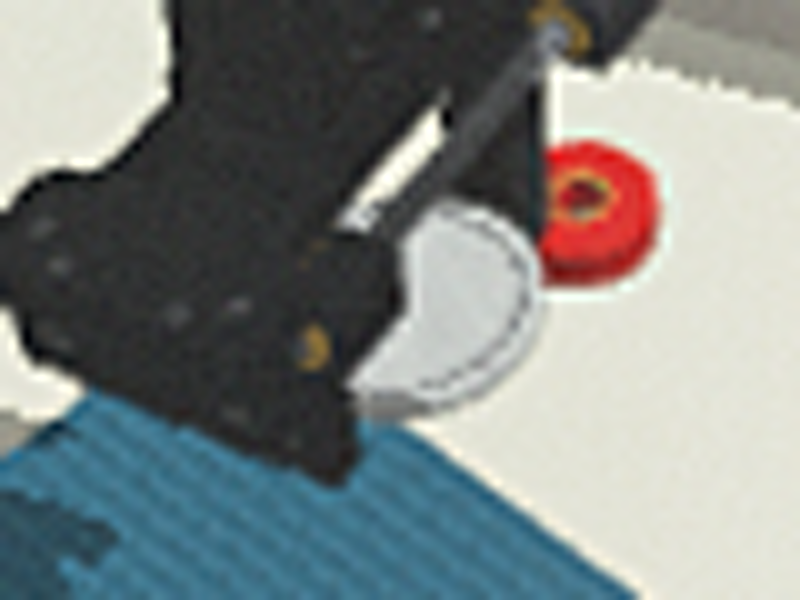

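The pan is held level between the fingers. Its upper right edge passes about (455,198), (500,210), (535,245) and (546,285) in the crop, so I'll back-project these.

Run:
```python
from h import *
from scipy.optimize import least_squares
S=optics.get_image('side');o=sensors.observe()['position']
q=[(455,198),(500,210),(535,245),(546,285)]
p=np.array([plane(S,(a+.5)/10-.5+147,(b+.5)/10-.5+239,o[2]+.0164)[:2] for a,b in q])-o[:2]
print(o,p.round(4),least_squares(lambda c:np.hypot(*(p-c).T)-.033,[0,0]).x, least_squares(lambda c:np.hypot(*(p-[c[0],0]).T)-.033,[0]).x)
```

```text
[0.46858188 0.35914219 0.13129606] [[ 0.0106 -0.0332]
 [-0.0009 -0.0347]
 [-0.0142 -0.0291]
 [-0.0231 -0.0197]] [ 0.00396151 -0.00141886] [0.00283532]
```

Emit:
move_arm --pt "0.02 0.06 -0.01 0 0.5" --pt "0.04 0.12 -0.01 0 0.5" --pt "0.06 0.18 -0.01 0 0.5" --pt "0.08 0.24 -0.01 0 0.5" --pt "0.094 0.3 -0.01 0 0.5" --pt "0.0985 0.32 -0.01 0 0.5" --pt "0.0985 0.32 0.02 0 0.5" --pt "0.0985 0.32 0.02 0 0.5" --pt "0.0985 0.32 0.02 0 0.5"

```text
time: 12.68
position: [0.5676, 0.0397, 0.112]
tcp_rot: [-180.0, 0.0, 0.0]
ft_force: [0.8, 0.5, -0.7]
opening: 0.0642
grasp_force: 30.0
```

Run:
```python
from h import *
S=optics.get_image('side');o=sensors.observe()['position'];print(o)
u,v=proj(S,o+[0,0,.0164]);print(u,v)
u0,v0=int(u)-40,int(v)-30
cv2.imwrite('pics/m7.png',cv2.resize(S['color'][v0:v0+60,u0:u0+80,::-1],(800,600),interpolation=cv2.INTER_CUBIC));print(u0,v0)
```

```text
[0.56779641 0.03974405 0.11241998]
221.58268318133509 187.33799618583475
181 157
```

View pics/m7.png

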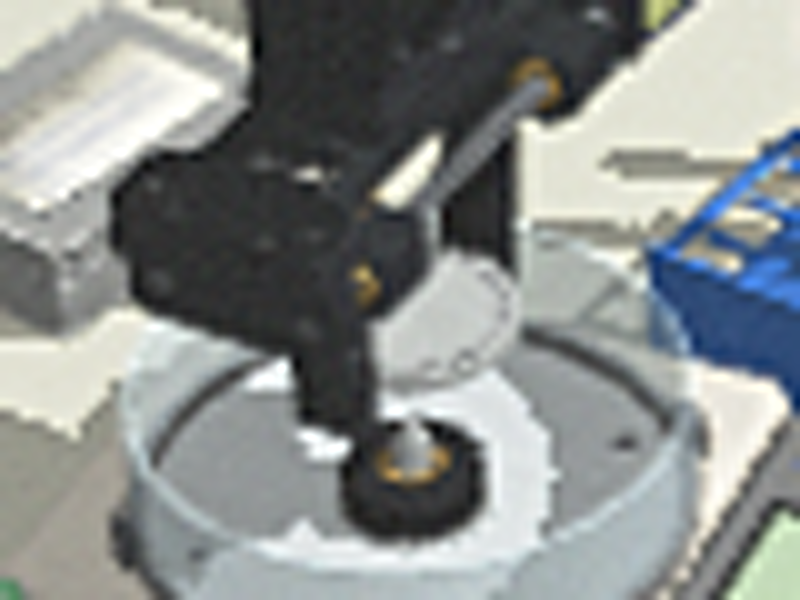

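The ring sits home round the post. The pan has tilted about the finger axis: its visible edges, right (522,295), bottom (440,387) and top (470,245), form a flatter ellipse than before. I'll take it back to the mat, let it level there, and regrip it with slower motion.

Emit:
move_arm --pt "0 0 -0.02 0 0.5" --pt "-0.01 -0.03 -0.02 0 0.5" --pt "-0.025 -0.08 -0.02 0 0.5" --pt "-0.04 -0.13 -0.02 0 0.5" --pt "-0.055 -0.18 -0.02 0 0.5" --pt "-0.07 -0.23 -0.02 0 0.5" --pt "-0.085 -0.28 -0.02 0 0.5" --pt "-0.098 -0.313 0 0 0.5" --pt "-0.1 -0.32 0.03 0 0.5" --pt "-0.1 -0.32 0.06 0 0.5" --pt "-0.1 -0.32 0.085 0 0.5" --pt "-0.1 -0.32 0.085 0 0.5"

```text
time: 14.22
position: [0.4669, 0.3594, 0.0263]
tcp_rot: [179.9, 0.1, 0.0]
ft_force: [-0.4, -0.1, -0.7]
opening: 0.0644
grasp_force: 30.0
```

Run:
```python
from h import *
S=optics.get_image('side');o=sensors.observe();print(o['position'],o['ft_force'])
o=o['position'];u,v=proj(S,o+[0,0,.0164]);print(u,v)
u0,v0=int(u)-40,int(v)-30
cv2.imwrite('pics/m8.png',cv2.resize(S['color'][v0:v0+60,u0:u0+80,::-1],(800,600),interpolation=cv2.INTER_CUBIC))
```

```text
[0.46761666 0.35971587 0.02753482] [ 0.0507243  -0.28053678 -1.38796271]
192.19125916353005 298.76473672982866
```

View pics/m8.png

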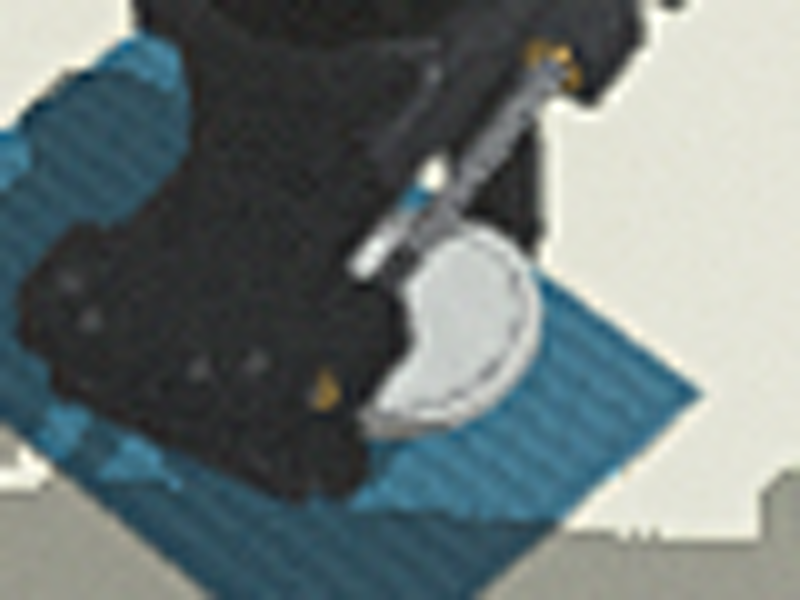

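The pan now looks near level and seems to swing with acceleration. I'll lower it onto the mat, release and re-measure.

Emit:
move_arm --pt "0 0 0.01 0 0.5" --pt "0 0 0.017 0 0.5" --pt "0 0 0.0195 0 0.5" --pt "0 0 0.0195 0 0.5" --pt "0 0 0.0195 0 1" --pt "0 0 0.0195 0 1" --pt "0 0 0.0195 0 1" --pt "0 0 -0.04 0 1" --pt "0 0 -0.1 0 1" --pt "0 0 -0.15 0 1" --pt "0 0 -0.15 0 1" --pt "0 0 -0.15 0 1"

```text
time: 15.78
position: [0.4671, 0.3591, 0.1761]
tcp_rot: [180.0, 0.1, 0.0]
ft_force: [-0.3, -0.6, -0.8]
opening: 0.0881
grasp_force: 0.0
```

Run:
```python
from h import *
from scipy.optimize import least_squares
S=optics.get_image('side');T=optics.get_image('top');o=sensors.observe()['position'];print(o)
k=8
for im,(u0,v0,w,h) in((S,(170,285,42,34)),(T,(112,190,34,36))):
  q=cv2.GaussianBlur(cv2.resize(im['color'][v0:v0+h,u0:u0+w],None,fx=k,fy=k,interpolation=cv2.INTER_CUBIC),(0,0),3).astype(int)
  mm=(q[:,:,0]>85).astype(np.uint8);cs,_=cv2.findContours(mm,0,cv2.CHAIN_APPROX_NONE);e=cv2.fitEllipse(cv2.convexHull(max(cs,key=cv2.contourArea)))
  u,v=(e[0][0]+.5)/k-.5+u0,(e[0][1]+.5)/k-.5+v0;print(u,v,np.array(e[1])/k,plane(im,u,v,.023))
cv2.imwrite('pics/m9.png',cv2.resize(S['color'][275:335,150:230,::-1],(800,600)))
```

```text
[0.4670542  0.35905403 0.17537198]
192.5669403076172 304.3392677307129 [23.48781967 28.49968147] [0.46826947 0.36041902 0.023     ]
128.83661460876465 209.82840728759766 [18.70396614 22.3753109 ] [0.46729383 0.3563021  0.023     ]
```

Emit:
move_arm --pt "0.0012 0 0.06 0 1" --pt "0.0012 0 0.12 0 1" --pt "0.0012 0 0.16 0 1" --pt "0.0012 0 0.168 0 1" --pt "0.0012 0 0.168 0 1" --pt "0.0012 0 0.168 0 0.6" --pt "0.0012 0 0.168 0 0.6" --pt "0.0012 0 0.168 0 0.6" --pt "0.0012 0 0.168 0 0.6" --pt "0.0012 0 0.168 0 0.6"

```text
time: 17.12
position: [0.4692, 0.3595, 0.01]
tcp_rot: [-180.0, -0.1, 0.0]
ft_force: [-1.4, -1.3, 6.6]
opening: 0.0644
grasp_force: 30.0
```

Emit:
move_arm --pt "0 0 -0.001 0 0.6" --pt "0 0 -0.003 0 0.6" --pt "0 0 -0.006 0 0.6" --pt "0 0 -0.012 0 0.6" --pt "0 0 -0.025 0 0.6" --pt "0 0 -0.045 0 0.6" --pt "0 0 -0.068 0 0.6" --pt "0 0 -0.09 0 0.6" --pt "0 0 -0.11 0 0.6" --pt "0 0 -0.122 0 0.6" --pt "0 0 -0.126 0 0.6" --pt "0 0 -0.126 0 0.6"

```text
time: 18.62
position: [0.4687, 0.3593, 0.1348]
tcp_rot: [180.0, 0.0, 0.0]
ft_force: [0.2, -0.5, -1.8]
opening: 0.0641
grasp_force: 30.0
```

```bash
cat > tilt.py <<'E'
from h import *
# visible bright disc region: compare its extreme right/top/bottom edge with a level disc
S=optics.get_image('side');o=sensors.observe();print(o['position'],o['ft_torque'])
o=o['position'];zt=o[2]+.0154
u,v=proj(S,o*[1,1,0]+[0,0,zt]);u0,v0=int(u)-20,int(v)-18;k=8
q=cv2.resize(S['color'][v0:v0+36,u0:u0+40],None,fx=k,fy=k,interpolation=cv2.INTER_CUBIC)
g=cv2.GaussianBlur(q,(0,0),4).astype(int)
a=np.linspace(0,2*np.pi,73)
P=np.array([proj(S,(o[0]+.033*np.cos(x),o[1]+.033*np.sin(x),zt)) for x in a])
print('level extents',P.min(0).round(1),P.max(0).round(1),'ctr',u.round(1),v.round(1))
for r in range(0,36,3): print(v0+r,' '.join('%3d'%x for x in S['color'][v0+r,u0+8:u0+40].mean(1)))
E
python3 tilt.py
```

```text
[0.46856747 0.35923229 0.13445575] [0.04146887 0.01070868 0.01132986]
level extents [173.3 258.2] [202.3 279.9] ctr 187.8 268.8
250  45  49  43  47  43  42  44  47  49  46  42  44  42  35  96 165 128  30  52  73  81  74  69  56  37  43  77 173 236 225 223 224
253  48  44  47  44  49  45  47  47  46  42  28  48 155 247 238 222 128  64  68  72  64  39  41  46  52  44  78 150 158 149 113 128
256  47  51  48  50  44  48  46  36  37  89 184 245 233 162  52  71  56  66  51  37  44  43  45  50  52  50  55  87 130 138 143 132
259  44  41  52  45  39  40  65 169 249 237 218 118  57  68  61  92 144 106  91  59  49  40  44  42  55  51  50  71  94  72  78  83
262  51  49  43  43  46  54  38  30  41  56  72  62  90 173 218 212 203 209 207 203 171 159 192 213 135  64  57 104 110 110 106 105
265  46  52  48  51  48  50  47  51  47  45  45  31 105 217 206 201 204 203 202 202 204 203 207 199 164 209 198  64  62  72  75  78
268  47  47  46  47  50  47  48  47  47  42  45  32  55 142 210 202 203 203 203 207 201 198 204 199 196 176 212 225 242 244 242 241
271  45  39  53  75  44  49  49  45  37  41  37  81 164 213 204 200 198 199 199 202 204 206 204 195 164 187 200 198 227 222 222 223
274  39  52  72  86  82  48  40  36  54 144 216 210 207 204 205 203 197 201 195 201 201 205 192 165 203 190 192 228 223 224 222 222
277  43  46  46  47  33  35  38 121 215 203 202 199 202 203 201 198 197 182 158 208 207 202 176 172 213 227 224 222 223 223 222 222
280  45  41  46  47  40  46  40  45  91 133 125 127 122 119 112 111 110 123 161 199 204 231 226 223 223 221 223 224 223 224 223 222
283  43  55  57  48  48  38  43  39  62 102 109 111 103  95 107 175 229 233 226 221 223 223 222 223 223 222 221 222 221 222 223 222
```

The pan is level (edge extents match a level disc within 1 px). Next comes the slow transfer.

Emit:
move_arm --pt "0.001 0.004 0 0 0.6" --pt "0.004 0.013 0 0 0.6" --pt "0.009 0.028 0 0 0.6" --pt "0.016 0.05 0 0 0.6" --pt "0.025 0.078 0 0 0.6" --pt "0.034 0.108 0 0 0.6" --pt "0.044 0.138 0 0 0.6" --pt "0.053 0.168 0 0 0.6" --pt "0.063 0.198 0 0 0.6" --pt "0.072 0.228 0 0 0.6" --pt "0.08 0.254 0 0 0.6" --pt "0.087 0.276 0 0 0.6"

```text
time: 20.18
position: [0.556, 0.0813, 0.135]
tcp_rot: [180.0, -0.0, -0.1]
ft_force: [0.3, 0.2, -1.3]
opening: 0.0643
grasp_force: 30.0
```

Emit:
move_arm --pt "0.005 0.018 0 0 0.6" --pt "0.009 0.031 0 0 0.6" --pt "0.012 0.039 0 0 0.6" --pt "0.014 0.043 0 0 0.6" --pt "0.014 0.044 0.004 0 0.6" --pt "0.014 0.044 0.01 0 0.6" --pt "0.014 0.044 0.017 0 0.6" --pt "0.014 0.044 0.022 0 0.6" --pt "0.014 0.044 0.024 0 0.6" --pt "0.014 0.044 0.024 0 0.6" --pt "0.014 0.044 0.024 0 0.6" --pt "0.014 0.044 0.024 0 0.6"

```text
time: 21.68
position: [0.5699, 0.0393, 0.1112]
tcp_rot: [180.0, -0.0, 0.0]
ft_force: [0.9, 0.7, -0.9]
opening: 0.0645
grasp_force: 30.0
```

```bash
python3 tilt.py
```

```text
[0.5698777  0.03934206 0.1111392 ] [ 0.07084195  0.02177672 -0.01480649]
level extents [209.6 180.8] [232.5 194.9] ctr 221.1 187.7
169  54  47  42  47  48  49  45  48  40  50  55  61  57  52  49  56  38  44  53  91 119 127 114 154 249 231 128 154 211 237 225 221
172  43  48  43  41  41  45  54  66  66  66  51  49 122 218 232 102  77 135 120 103  54  30  71 168 237 223 222 222 223 222 221 225
175  48  47  60 105 102  56  60  52  50 117 224 240 231 184  82 111  97  80  32  40  42  45  76 174 236 224 221 220 224 222 223 223
178  46  51  49  47  45  50  65  61  56  55  56  50  52  78 107  80  36  45  38  42  44  41  77 177 237 225 224 224 226 223 227 226
181  47  52  51  48  52  68  58  51  57  65  60  60  55  61  82  66  44  37  37  41  50  43  64 138 188 169 137 141 164 198 191 168
184  48  44  45  53  51  53  72 110  92  40  49  54  46  83 164 216 206 199 158 156 179 156 108 161 185 177 176 176 175 175 174 174
187  46  48  44  44  43  52  61  68  49  35  65 144 213 201 194 200 200 203 201 201 201 191 156 201 176 180 176 181 176 177 164 137
190  51  66  66  51  45  46  53  51 127 212 203 199 201 200 195 197 194 200 197 204 192 165 184 176  81  59  87 115 132 147 160 155
193 124  38  41  44  47  49  59  45 113 207 200 195 197 197 202 204 185 157 203 200 182 168 151 151 153 157 159 159 156 130  97  70
196 141  30  44  43  47  42  46  53  49  88 118 114 112 130 135 155 175 205 232 228 226 225 231 224 152 147 151 155 150 155 152 152
199 149 118  80  93  67  37  38  47  46  77 115  35 116 184  75  28  86 138 195 234 232 225 224 227 230 224 149 144 146 150 151 151
202 151 148 144 143 173 231 163  29  44  46  77  99 124 151 169 144 100  49  51  82 175 241 227 228 229 231 222 139 148 151 153 153
```

Level and centred (right edge 232, bottom about 195, as predicted). Lowering onto the post.

Emit:
move_arm --pt "0 0 0.008 0 0.6" --pt "0 0 0.015 0 0.6" --pt "0 0 0.02 0 0.6" --pt "0 0 0.023 0 0.6" --pt "0 0 0.026 0 0.6" --pt "0 0 0.028 0 0.6" --pt "0 0 0.028 0 0.6"

```text
time: 22.6
position: [0.57, 0.0393, 0.083]
tcp_rot: [180.0, -0.0, 0.0]
ft_force: [0.8, -0.8, -2.3]
opening: 0.0643
grasp_force: 30.0
```

Emit:
move_arm --pt "0 0 0.002 0 0.6" --pt "0 0 0.004 0 0.6" --pt "0 0 0.0045 0 0.6" --pt "0 0 0.0045 0 0.6"

```text
time: 23.1
position: [0.57, 0.0393, 0.0786]
tcp_rot: [180.0, -0.0, 0.0]
ft_force: [2.2, -1.6, -0.6]
opening: 0.0641
grasp_force: 30.0
```

Emit:
move_arm --pt "0 0 0 0 0.85" --pt "0 0 0 0 1" --pt "0 0 0 0 1" --pt "0 0 0 0 1" --pt "0 0 -0.02 0 1" --pt "0 0 -0.06 0 1" --pt "0 0 -0.12 0 1" --pt "0 0 -0.15 0 1" --pt "0 0 -0.15 0 1" --pt "0 0 -0.15 0 1"

```text
time: 24.35
position: [0.5693, 0.0394, 0.2272]
tcp_rot: [-180.0, 0.1, 0.0]
ft_force: [0.4, 0.5, -0.7]
opening: 0.0882
grasp_force: 0.0
```

Run:
```python
from h import *
S=optics.get_image('side');o=sensors.observe();print(o['position'])
for z in(.092,):
  a=np.linspace(0,2*np.pi,73);P=np.array([proj(S,(.5697+.033*np.cos(x),.0393+.033*np.sin(x),z)) for x in a]);print(P.min(0).round(1),P.max(0).round(1))
for r in range(184,214,2): print(r,' '.join('%3d'%x for x in S['color'][r,206:238].mean(1)))
T=optics.get_image('top');print('T',proj(T,(.5697,.0393,.092)))
```

```text
[0.56926063 0.03942971 0.22688589]
[210.4 190. ] [233.  204.3]
184 209 208 208 209 208 205 205 207 205 199 196 193 192 191 188 187 185 186 180 179 179 176 176 177 178 176 170 178 175 176 176 174
186 213 210 210 206 211 209 208 193 159 151 143 168 200 198 194 195 192 184 187 184 178 177 177 178 176 178 177 176 176 176 174 174
188 212 212 210 210 211 209 199 157 141 132 128 131 151 156 131 100  94  98  97  96 105 116 109 142 147 158 165 172 179 178 178 178
190 178 177 174 152 144 128 120 101  93  89 101 114 130 140 166 162 147 135 135 120 123 122 118  93  96  81  71  71  67  84 112 135
192 133 118  98 120 146 193 245 241 236 215 185 159 188 138 174 203 202 204 194 180 191 152 178 190 169 152 154 161 160 154 130  91
194 197 242 234 228 227 224 207 184 171 202 204 204 197 200 194 199 198 200 199 199 199 200 203 191 173 198 172 147 150 151 155 157
196 227 228 225 226 225 193 161 174 197 196 198 201 199 199 198 196 199 195 196 196 201 197 196 205 191 177 198 177 144 153 149 149
198 227 228 228 224 223 188 146 197 197 194 195 194 199 198 196 199 197 196 195 197 199 198 201 200 185 153 205 1
[... 272 characters left out ...]
18 137 151
204 153 150 149 149 150 149 154 152 131  90 128 145 182 188 205 206 195 182 174 172 160 133  78 142 238 224 220 224 225 232 218 150
206 150 147 148 145 151 148 148 155 137  54  37  35  42  40  33  36  40  38  36  46  52  53  36 118 228 227 223 226 230 221 139 148
208 145 148 148 149 146 149 148 152 143  82  39  46  45  50  44  48  48  45  43  49  43  43 108 191 215 227 228 228 231 215 141 144
210 153 143 148 147 147 146 145 147 153 151 136  99  64  45  54  62  51  63  64 101 153 207 213 231 226 225 226 233 223 152 185 203
212 142 165 194 191 175 165 157 156 159 159 157 185 245 242 235 208 222 240 236 233 232 230 228 229 231 234 227 200 161 168 174 175
T [234.12147138 166.99764891]
```

The pan is home: face left 211.5, right 233, bottom 204, as predicted for z = 92 mm, with the black ring directly under it. On to the weight.

Emit:
move_arm --pt "-0.008 0.036 0 -10 0.75" --pt "-0.016 0.073 0 -20 0.75" --pt "-0.025 0.11 0 -30 0.75" --pt "-0.033 0.146 0 -40 0.75" --pt "-0.042 0.183 0 -50 0.75" --pt "-0.05 0.22 0 -60 0.75" --pt "-0.059 0.257 0 -70 0.75" --pt "-0.067 0.293 0 -80 0.75" --pt "-0.076 0.33 0 -90 0.75" --pt "-0.0845 0.367 0 -100 0.75" --pt "-0.0845 0.367 0.05 -100 0.75" --pt "-0.0845 0.367 0.09 -100 0.75"

```text
time: 25.95
position: [0.4846, -0.3276, 0.1357]
tcp_rot: [-179.9, -0.1, 100.0]
ft_force: [-1.7, 0.4, -0.9]
opening: 0.0662
grasp_force: 0.0
```

Emit:
move_arm --pt "0 0 0 0 0.75" --pt "0 0 0 0 0.75"

```text
time: 26.2
position: [0.4858, -0.328, 0.1396]
tcp_rot: [180.0, 0.1, 100.0]
ft_force: [-0.0, 0.7, 0.7]
opening: 0.0661
grasp_force: 0.0
```

Run:
```python
from h import *
T=optics.get_image('top');S=optics.get_image('side');o=sensors.observe();print(o['position'],o['tcp_rot'])
for im,n,(u0,v0,w,h) in((S,'S',(288,138,30,30)),):
  print(proj(S,(.4845,-.328,.080)),proj(S,(.4845,-.328,.058)))
  for r in range(v0,v0+h,2): print(r,' '.join('%3d'%x for x in im['color'][r,u0:u0+w].mean(1)))
yaw=np.radians(o['tcp_rot'][2]);d=np.array([.4845,-.328])-o['position'][:2]
print('tool dx,dy',d@[np.cos(yaw),np.sin(yaw)],d@[np.sin(yaw),-np.cos(yaw)])
```

```text
[ 0.48596375 -0.32809352  0.14018279] [1.79904247e+02 1.39022647e-01 1.00015559e+02]
[297.55349588 146.47958305] [297.22631851 151.84076257]
138 218 215 214 216 216 216 215 201 124 124 137 168 190 178 146 176 127  87  93  95  96  97 100 100 100 102 102 105 112 110
140 144 158 166 196 199 223 206 131 110 117 111 114 123 117 114 110 109  85  89  99  96  99  98 101 100 107 102 103 106 113
142  74  75  65  72  67  76  96 121 108  62  68 139 225 203 221 229 142  96  91  95  94 100  99 100 100  99 104 104 108 112
144 106  95  65  65  83 100 124 118 118 119 127 113  93  98 136 162 125 106  87  95  94  93  97 101 100 105 102 107 107 107
146  92  68  70  69  87 117 118 157 222 205 206 203 199 179 200 225 203 123  86  91  98  99  99 103 106 102 105 101 104 110
148  65  65  81  86  76  90 116  94 130 156 175 222 251 165 140 133 155 123  86  96  97  97  96 103 104 102 103 108 105 112
150  69  67  84  85  88  89 114 124 110 108  99 133 203 169 152 148 145  78  98  91  96  98  96  94 103 101  99 102 101 109
152  70  83 103 124 124 126 123 119 110 115 121 155 206 215 209 176 117 123 104  91  97  95
[... 256 characters left out ...]
 100 102 101 107 102 105
158  84  83  83  85  87 105 105 106 106 112 122 129 135 151 151 111 124 128 126 101  92  94  98  93  98 105  99 102 102 101
160  83  82  86  83  91  99 104 105 109 111 123 133 143 157 143 100 127 128 116  99  86  93  98  93  95 101 104 104 106 101
162 122 130 134 123 121 122 122 122 124 122 126 132 131 123 124 131 124 123 114 102  88  93  99  98  97 103 101 103 104 107
164  71  68  65  65  70  76  81 105 113 118 125 125 122 121 134 127 127 117 114 146 119  94  91  97  99  98 103 100 101 105
166  71  70  71  72  75  73  79  82  78  72  73  72  72  72  67  68  68  86 136 190 139  86  98  96  99  99 100 101 103 103
tool dx,dy 0.0003466637663954496 -0.0014251766185494606
```

Emit:
move_arm --pt "0 -0.001 0.04 0 0.75" --pt "0 -0.001 0.08 0 0.75" --pt "0 -0.001 0.098 0 0.75" --pt "0 -0.001 0.101 0 0.75" --pt "0 -0.001 0.101 0 0.75" --pt "0 -0.001 0.101 0 0.75"

```text
time: 27.05
position: [0.4848, -0.3282, 0.0388]
tcp_rot: [179.9, 0.1, 100.0]
ft_force: [0.3, -0.8, 0.6]
opening: 0.0661
grasp_force: 0.0
```

Emit:
move_arm --pt "0 0 0 0 0.3" --pt "0 0 0 0 0.3" --pt "0 0 0 0 0.3" --pt "0 0 0 0 0.3" --pt "0 0 0 0 0.3" --pt "0 0 0 0 0.3"

```text
time: 27.8
position: [0.484, -0.3279, 0.0376]
tcp_rot: [-180.0, -0.0, 100.0]
ft_force: [-4.3, 0.7, 4.8]
opening: 0.0373
grasp_force: 30.0
```

Emit:
move_arm --pt "0 -0.0005 -0.001 0 0.3" --pt "0 -0.0005 -0.003 0 0.3" --pt "0 -0.0005 -0.008 0 0.3" --pt "0 -0.0005 -0.015 0 0.3" --pt "0 -0.0005 -0.03 0 0.3" --pt "0 -0.0005 -0.05 0 0.3" --pt "0 -0.0005 -0.075 0 0.3" --pt "0 -0.0005 -0.1 0 0.3" --pt "0 -0.0005 -0.12 0 0.3" --pt "0 -0.0005 -0.132 0 0.3" --pt "0 -0.0005 -0.135 0 0.3" --pt "0 -0.0005 -0.135 0 0.3"

```text
time: 29.3
position: [0.4837, -0.3277, 0.1721]
tcp_rot: [-180.0, -0.0, 100.0]
ft_force: [0.9, 0.0, -4.4]
opening: 0.037
grasp_force: 30.0
```

```bash
cat > w.py <<'E'
from h import *
import sys
S=optics.get_image('side');o=sensors.observe();p=o['position'];print(p,o['tcp_rot'],o['ft_force'],o['ft_torque'])
for dz in(-.0216,-.0126,-.001): print(dz,proj(S,p+[0,0,dz]))
u,v=proj(S,p+[0,0,-.0126]);u0,v0=int(u)-14,int(v)-14
print(u0)
for r in range(v0,v0+32,2): print(r,' '.join('%3d'%x for x in S['color'][r,u0:u0+30].mean(1)))
E
python3 w.py
```

```text
[ 0.4836646  -0.32769945  0.17184465] [-1.79961249e+02 -6.22904441e-02  1.00001807e+02] [-0.13273967 -0.61069146 -4.98599678] [-0.03566339 -0.11047358 -0.01401693]
-0.0216 [298.83184255 128.83544274]
-0.0126 [298.97551202 126.49011584]
-0.001 [299.1621776  123.44241017]
284
112 105 105 104 112 106  25  37  45  33  24  73 145 133 119 128 127 125 131 120  87  95  96  96  97  99 101 100 102 102 100
114 103 107 104 111 106  29  38  36  31  46  98 142 125 101  96 107 109 103 103  93  88  98  99  94  97 102  99 100 107 105
116 105 104 101 113 118  70  35  38  34  28  98 175 117 115  90  99 102 105 114 102  88  94  94  97  94 104 100 104 105 102
118 108 104 105 110 116  69  34  43  34  58 107 128 123 121 119 114 112 132 137 116  88  92  92  96  93  97  99 101 104 103
120 106 104 104 113 136 117  36  42  38  49  89 106 107 113 121 128 128 130 124 108  89  93  94  97  98 101 102 100  97 104
122 106 105 107 109 129 115  26  31  32  60 107 108 107 105 106 105 110 110 105 104  90  93  95  97  94  99  97 101 101 103
124 108 104 104 110 131 135 146 145 148 134  98 104 107 110 105 107 112 109 106 1
[... 458 characters left out ...]
 222 223 222 225 228 228 229 225 223 223 209 138  84  92  97  96  97 100 103 100
134 216 215 218 218 216 216 218 213 217 213 214 214 215 213 217 215 215 214 217 217 213 174  74  94  93  92 101 100 102 105
136 214 215 214 216 214 216 215 213 214 216 214 218 219 218 218 218 217 217 214 217 224 207  75  93  95  98  96  99  99 102
138 222 219 219 219 219 218 215 213 213 215 218 201 119 120 136 167 194 178 142 182 201 203 106  84  97  98  92 101 102 105
140  72  83 103 144 148 154 171 195 202 223 207 129 111 115 109 114 123 120 109 103 143 210 139  83  97  96  94  98 100 102
142  71  74  73  74  72  73  67  69  71  77  95 121 105  64  70 142 221 206 219 223 141 147 125  86  98  96  91  99 100  97
```

Emit:
move_arm --pt "0.003 0.001 0 0 0.3" --pt "0.012 0.005 0 0 0.3" --pt "0.027 0.0115 0 0 0.3" --pt "0.05 0.0214 0 0 0.3" --pt "0.08 0.0343 0 0 0.3" --pt "0.11 0.0471 0 0 0.3" --pt "0.14 0.06 0 0 0.3" --pt "0.17 0.0728 0 0 0.3" --pt "0.2 0.0857 0 0 0.3" --pt "0.23 0.0985 0 0 0.3" --pt "0.26 0.1114 0 0 0.3" --pt "0.285 0.122 0 0 0.3"

```text
time: 30.85
position: [0.5544, -0.0237, 0.1726]
tcp_rot: [180.0, -0.0, 100.1]
ft_force: [-0.7, 0.4, -4.8]
opening: 0.0374
grasp_force: 30.0
```

Emit:
move_arm --pt "0.02 0.009 0 0 0.3" --pt "0.037 0.016 0 0 0.3" --pt "0.05 0.0215 0 0 0.3" --pt "0.058 0.025 0 0 0.3" --pt "0.0615 0.0264 0 0 0.3" --pt "0.0615 0.0264 0 0 0.3" --pt "0.0615 0.0264 0 0 0.3" --pt "0.0615 0.0264 0 0 0.3"

```text
time: 31.85
position: [0.5698, 0.0387, 0.1725]
tcp_rot: [-180.0, 0.0, 100.0]
ft_force: [1.2, 1.3, -4.5]
opening: 0.0368
grasp_force: 30.0
```

```bash
python3 w.py
```

```text
[0.56981041 0.03879643 0.17250732] [-1.79998634e+02  1.97685657e-03  9.99767235e+01] [ 0.76010907 -0.98104232 -5.32101792] [-0.02446616 -0.08947136  0.01959866]
-0.0216 [220.75824107 180.83930308]
-0.0126 [220.59849687 178.30751271]
-0.001 [220.39063962 175.01270467]
206
164 170  30  46  47  45  48  45  47 111 161 119 108 117 125 123 121 122 109  70  45  46  44  46  45  49  41  73 132 131  50
166 167  62  39  43  42  49  41  26 102 175 123 105 111 111 115 117 113 125 127  52  37  46  41  48  39  36  52 107 128  60
168 173  91  36  47  45  45  40  73 121 130 131 131 111 113 114 110 115 141 134  78  35  45  47  47  44  32  84 139  87  47
170 146 135  41  43  45  48  41  70 130 130 132 126 127 131 127 133 131 135 134 101  35  43  45  46  42  45 148 242 233 230
172 168 174  81  40  48  45  39  51  96 110 116 123 125 133 128 129 126 120 110  78  36  48  46  50  39  43 139 238 223 221
174 143 141 134  82  38  36  26  72 127 111 110 116 108 117 114 116 114 119 108  68  39  38  48  40  30 108 216 229 223 223
176 139 136 163 204 241 245 243 235 154 102 116 112 113 114 116 118 113 113 110  84 
[... 455 characters left out ...]
 200 175 140 134 123 135 170 170 176 187 179 181 177 176 177 176 176 177 177 174
186 217 212 210 209 207 212 210 198 159 156 140 168 207 201 199 201 199 189 189 185 184 184 179 176 177 179 178 179 176 177
188 216 211 213 209 212 212 199 161 137 131 126 131 155 154 131  96  97 104  97  99 104 116 108 145 144 159 168 167 178 177
190 178 181 177 155 143 132 118 101  92  90 102 115 132 142 166 161 148 133 136 116 126 124 113  99  91  77  74  74  67  82
192 135 119 101 121 147 194 245 242 239 214 186 159 188 136 178 205 207 204 196 184 191 152 177 190 165 152 154 160 160 157
194 198 242 234 229 227 226 206 183 173 203 203 204 201 200 197 195 200 200 203 198 205 201 204 194 171 198 171 146 154 154
```

Emit:
move_arm --pt "0 0 0.004 0 0.3" --pt "0 0 0.01 0 0.3" --pt "0 0 0.018 0 0.3" --pt "0 0 0.027 0 0.3" --pt "0 0 0.035 0 0.3" --pt "0 0 0.042 0 0.3" --pt "0 0 0.047 0 0.3" --pt "0 0 0.05 0 0.3" --pt "0 0 0.052 0 0.3" --pt "0 0 0.053 0 0.3" --pt "0 0 0.053 0 0.3" --pt "0 0 0.053 0 0.3"

```text
time: 33.4
position: [0.5699, 0.0391, 0.1196]
tcp_rot: [180.0, 0.0, 100.0]
ft_force: [-0.3, -0.7, -4.4]
opening: 0.0372
grasp_force: 30.0
```

```bash
sed -i 's/v0+32/v0+44/' w.py; python3 w.py; python3 -c "
from h import *
import time
for i in range(3): optics.get_image('side');print(sensors.observe()['position'])"
```

```text
[0.56988654 0.03909071 0.11964308] [1.79982463e+02 4.20369205e-03 1.00004258e+02] [ 0.14732844 -0.51796671 -5.31377058] [-0.06746335 -0.05754445 -0.01525688]
-0.0216 [221.59691019 195.34129806]
-0.0126 [221.44433966 192.92993207]
-0.001 [221.24585907 189.79253284]
207
178 234  21  39  49  45  44  38  40 145 231 127 123 125 129 133 131 126  96  43  44  39  42  45  47  40  40  51 119 216 250
180 220  73  32  46  45  41  40  20 114 212 140 112 124 120 122 118 110 124 147  33  41  43  49  46  41  44 105 183 189 176
182 176 112  26  47  44  47  42  36  84 131 126 118 116 112 115 115 115 147 127  37  36  43  44  44  46  41 118 194 181 180
184 223 205  27  47  47  46  37  80 142 132 126 122 117 118 116 117 124 141 135  78  37  42  42  49  39  60 135 188 177 175
186 220 206 106  39  42  44  35  54 100 131 129 128 130 130 125 131 129 136 127  72  37  43  44  48  31  84 164 184 177 177
188 217 210 157  38  32  46  40  57  98 116 111 114 114 113 114 110 115 116 104  49  41  45  45  39  41  79 158 181 181 178
190 180 177 163 145  81  53  58  84 105 115 115 116 112 116 117 116 113 113 105  64  38
[... 1301 characters left out ...]
156 158 160 163 161 187 246 243 236 212 223 242 239 235 234 231 230 231 233 236 226 201 162 174 178
214 181 182 182 177 178 175 177 171 169 176 187 193 197 195 201 197 185 180 184 187 191 193 197 203 195 164 171 171 176 177
216 177 175 175 180 179 178 180 181 183 183 186 188 182 185 187 192 195 190 192 197 203 203 191 162 168 172 168 174 177 176
218 178 178 176 182 181 180 180 177 182 178 181 185 188 186 191 190 197 197 193 201 188 161 169 169 170 175 175 175 177 179
220 182 183 185 183 179 181 178 179 182 181 183 186 191 186 190 193 187 154 157 164 165 165 145 134 165 178 174 177 173 161
[0.56985625 0.03908645 0.11960079]
[0.56985783 0.03910176 0.119588  ]
[0.56984045 0.03910068 0.11956263]
```

```bash
python3 -c "
from bench import arm
print(arm.close_job())"
```

```text
the job is handed in; nothing more can be done
None
```

I've handed the job in; it returned no verdict, so success isn't confirmed. Ring and pan measured home on the post, and the 500 g weight is held upright about 6 mm above the pan, within about 3 mm of its centre.

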